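# Hold a pad-eye flush on a tilted fixture for tacking

### The job

Push the loose tilt stand across the welding bench until its back sits squarely against the angle-iron fence, near the fence's middle. Then pick up the pad-eye by its lug, tilt it to match the stand's sloped plate, and press it firmly flat on that plate, centred in the chalked outline with its lug running up the slope, as for tack welding. Finish while still gripping the pad-eye and pressing it there; keep the stand against the fence and leave the pipe offcut, bottle and wrench alone.

Things in the scene. Friction and masses are not known exactly. Their poses are not given: they have to be found in the camera images.
- fence: Fixed steel angle iron bolted to the bench: upright leg 200 mm long, 50 mm high, 8 mm thick; its foot runs 60 mm away from the robot. Origin: middle of the bottom of the upright's near face. x points through the leg away from the robot (the stand comes from -x), y along the fence, z up. Position and yaw (within 0.25 rad) vary.
- stand: Loose tilt stand, about 1 kg: pale block 140 (x) x 120 (y) x 30 mm, slides under 6 to 15 N low on its near face. Origin: on the underside, 50 mm from the back, which goes on the fence, 90 mm from the near face; x to its back, y left, z up. Starts 35 to 75 mm short, nearly square. A dark plate hinged on its right top edge slopes up to the left; a guide arc behind it is 85 mm high.
- face_mid (a point): Middle of the upper face of the stand's sloping plate (110 mm up the slope, 80 wide, 10 thick), ringed by a thin chalked outline 75 x 64 mm. x up the slope (to the left), y along the hinge to the robot, z out of the face. The slope differs each time, 11 to 30 degrees from level; a stiff friction hinge holds it, 30 N does not shift it. Hinge axis: 55 mm down the slope from this point, 10 mm under the face.
- padeye: Loose steel pad-eye, 0.35 to 0.5 kg: base plate 70 (x) x 60 (y) x 8 mm with an upright lug in its middle, 44 mm long in x, 12 thick in y, its rounded top 57 mm over the underside, a dark eye in its side. Origin: centre of the underside; z up the lug. Grip across the lug's 12 mm with the fingertips clear above the base plate. Lies left or right of the stand; the same turned end for end.
- offcut: Loose piece of dark steel pipe standing on end, 60 mm across, 55 mm high; origin at the underside centre. A bystander.
- bottle: Loose white bottle with orange cap, 68 mm across, 190 mm high; origin at the underside centre. A bystander.
- wrench: Loose wrench lying beyond the work, on the right; origin near its middle. A bystander.
Not all that is in view belongs to the job. Of the things that look like the stand, the smaller one is meant. Of the things shaped like the padeye, the steel one is meant.

How it is judged:
By the outcome, as a careful person would: the job done as asked, in the order asked, and still so for the second after the job is handed in, while the arm keeps its last pose, push and grip.
It also fails if it takes over 51 s, if anything falls off the work surface, if the arm or the gripper's body presses on something with over 40 N, if the wrist force passes 120 N, or if a joint passes its speed limit or range.

### The arm

A 6-joint arm with a two-finger parallel gripper is mounted at the origin on the work surface. World frame = base frame: x ahead of the robot, y to its left, z up, the work surface at z = 0. Lengths are in mm, angles in rad, forces in N, time in s.
With the tool pointing down it reaches from about 350 to 975 mm from the base axis. Payload 7.1 kg.
Tool frame: the origin (TCP) lies on the front face of the gripper's body, between the roots of the fingers; the fingertips stand 80 mm ahead of it and the grasp point (between the pads) lies 61 mm ahead of it (env.tips_ahead is the distance from the TCP to the fingertips, in mm); z points along the fingers, y is the line along which they close (so a half turn about z gives the same grasp; the last joint's range is limited). The gripper opens to 88 mm and grips with 3 to 60 N. Pads are 20 mm wide; open, the fingers measure 115 mm over their backs; the gripper's body (75 mm by 178 mm) begins 61 mm behind the grasp point.
Start: joints at [1.283, 0.423, 1.63, -0, 1.089, -0.019], TCP at [165.953, 602.549, 302.675] pointing down, gripper open.
Joint ranges: [-3, 3], [-0.9, 2.11], [0.09, 2.58], [-1.31, 4.45], [0.11, 2.69], [-2.54, 2.54]. Speed limits (rad/s): [2.39, 2.39, 3.01, 3.14, 3.14, 3.14].

### API

Orientations are given as a unit quaternion [x, y, z, w].
In Python, from station import env, set_gripper, viewer, workorder gives the robot as it stands. Calls block until the motion is done:
- env.reach(position, orientation): joint-space move of the TCP to a pose.
- env.move_l(position, rot=None, rate=150, f_stop=None): straight line of the TCP; rot=None keeps the orientation; rate is the mean speed in mm/s. With f_stop (N) it stops when the force on the tool has changed by that much, and returns True; else False.
- env.move_joints(angles): joint-space move.
- set_gripper(opening): finger opening in mm; the grip force is fixed at half the most; returns when the fingers have stopped.
- env.hold(seconds).
- env.ik(position, orientation): joint angles nearest the present ones, or None.
- env.read_state(): the state.
- viewer.camera(name): name is "scene" or "side" or "wrist"; returns the picture (480x640x3 uint8, blue, green, red); there is no depth.
- viewer.camera_params(name): a dict with "fx", "fy", "cx", "cy" (pixels), "dist" ([k1, k2, p1, p2, k3] as OpenCV has them; the pictures are not rectified), "pose" (4x4, takes a point from camera to world coordinates); the wrist camera has in their place "tool_from_camera" (4x4, takes a point from camera to tool coordinates, whose origin is the TCP and whose axes are the flange's). Camera axes: x right, y up, looking along -z (the intrinsics and any distortion apply to the point x, -y, -z); pixel columns grow to the right and rows downward; lengths in mm; the calibration is good to about 2 mm. A picture is of the moment at which its call begins: read the wrist's pose just before it. camera_params takes no time and is no camera call.
A pose or a line that the arm cannot do raises env.IKError and nothing moves.
- workorder.sign_off(): hands the job in, once; it reports no verdict.
The state is a dict: "time_s": time; "qpos": joint angles; "dq": joint speeds; "tau": joint torques, N m; "tool_pos": TCP position; "orientation": TCP orientation; "force": force on the tool from outside, world axes, zero at the start; "wrist_torque": the same for the moment, N m; "width": finger opening in mm.
Only numpy, scipy, OpenCV 4.12 (cv2) and the standard library are available. Lean on these libraries where they do the work, as an engineer would, in place of code of your own. Each camera call takes 0.05 s, during which the arm holds its last target. There are 200 camera calls.

## Working session

There is one attempt and no reset: what is moved stays moved. The work goes in short steps, each a Python script; the robot and the scene stay as the last script left them, time stands still between calls to the robot, and variables do not carry over. Pictures are saved under pics/ and viewed, on a budget of 10 in all, crops included, one or two more only if the job needs it, and the job is handed in when it is done.

```bash
ls; mkdir -p pics; python3 - <<'E'
from station import env,viewer
import cv2,numpy as np
for n in("scene","side","wrist"):
    im=viewer.camera(n); cv2.imwrite(f"pics/{n}0.png",im); p=viewer.camera_params(n)
    print(n,{k:np.round(v,3).tolist() for k,v in p.items()})
s=env.read_state();print({k:np.round(v,3).tolist() for k,v in s.items()})
E
```

```text
pics
scene {'fx': 441.679, 'fy': 441.679, 'cx': 317.026, 'cy': 239.235, 'dist': [-0.026, 0.0, 0.0, 0.0, 0.0], 'pose': [[-0.666, -0.536, 0.518, 1045.776], [0.746, -0.489, 0.453, 473.45], [0.01, 0.689, 0.725, 796.839], [0.0, 0.0, 0.0, 1.0]]}
side {'fx': 469.581, 'fy': 469.581, 'cx': 321.111, 'cy': 228.948, 'dist': [0.018, 0.0, 0.0, 0.0, 0.0], 'pose': [[-0.984, 0.143, -0.103, 432.354], [-0.176, -0.778, 0.604, 633.971], [0.006, 0.612, 0.791, 811.204], [0.0, 0.0, 0.0, 1.0]]}
wrist {'fx': 376.861, 'fy': 376.861, 'cx': 326.784, 'cy': 239.59, 'dist': [-0.024, 0.0, 0.0, 0.0, 0.0], 'tool_from_camera': [[-0.0, 0.969, 0.247, 66.675], [1.0, 0.001, -0.001, 0.141], [-0.001, 0.247, -0.969, -81.977], [0.0, 0.0, 0.0, 1.0]]}
{'time_s': 0.15, 'qpos': [1.283, 0.424, 1.63, -0.0, 1.089, -0.019], 'dq': [-0.001, -0.001, -0.002, 0.0, -0.002, -0.001], 'tau': [-0.0, -54.499, -27.392, 0.064, 0.021, -0.0], 'tool_pos': [165.887, 602.244, 302.07], 'orientation': [0.134, 0.991, -0.001, -0.0], 'force': [-0.253, 0.233, -0.806], 'wrist_torque': [-0.01, -0.014, 0.029], 'width': 87.649}
```

View pics/scene0.png

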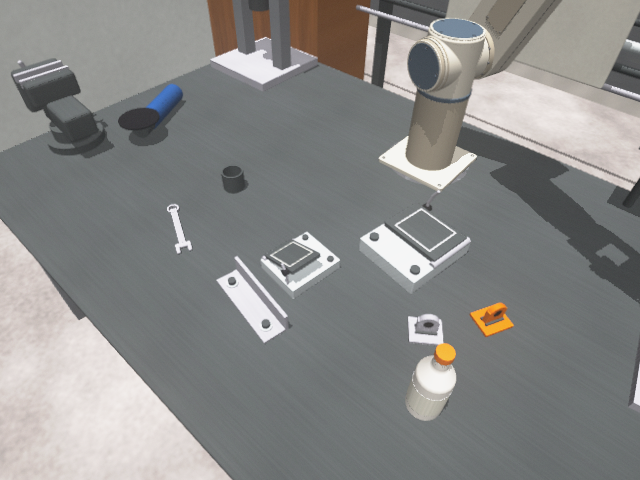

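View pics/side0.png

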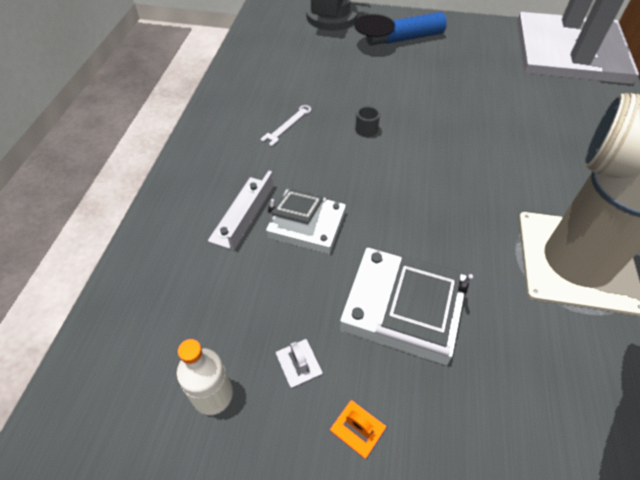

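Scene: the fence is at about (262,293). The stand candidates are the small one at (300,262), which I choose, and the big one at (415,245), a decoy. The pad-eye candidates are the steel one at (427,327), which I choose, and the orange one at (492,318), a decoy. The offcut is at (233,180), the bottle at (430,385) and the wrench at (180,230). Next come the helpers and one close-up crop.

```bash
cat > h.py <<'E'
from station import env,set_gripper,viewer,workorder
import cv2,numpy as np
from scipy.spatial.transform import Rotation as R
def cam(n,st=None):
    p=viewer.camera_params(n)
    if n=="wrist":
        st=st or env.read_state(); T=np.eye(4);T[:3,:3]=R.from_quat(st["orientation"]).as_matrix();T[:3,3]=st["tool_pos"]
        P=T@np.array(p["tool_from_camera"])
    else: P=np.array(p["pose"])
    K=np.array([[p["fx"],0,p["cx"]],[0,p["fy"],p["cy"]],[0,0,1.]])
    return K,np.array(p["dist"],float),P
def rays(c,px):
    K,d,P=c; u=cv2.undistortPoints(np.array(px,float).reshape(-1,1,2),K,d).reshape(-1,2)
    v=np.c_[u[:,0],-u[:,1],-np.ones(len(u))]@P[:3,:3].T
    return P[:3,3],v
def onz(c,px,z):
    o,v=rays(c,px); z=np.broadcast_to(z,len(v)); return o+v*((z-o[2])/v[:,2])[:,None]
def tri(c1,p1,c2,p2):
    out=[];o1,v1=rays(c1,p1);o2,v2=rays(c2,p2)
    for a,b in zip(v1,v2):
        t=np.linalg.lstsq(np.c_[a,-b],o2-o1,rcond=None)[0]
        A=o1+a*t[0];B=o2+b*t[1];out.append(np.r_[(A+B)/2,np.linalg.norm(A-B)])
    return np.array(out)
def proj(c,X):
    K,d,P=c; Y=(np.atleast_2d(X)-P[:3,3])@P[:3,:3]; Y=Y*[1,-1,-1]
    return cv2.projectPoints(Y,np.zeros(3),np.zeros(3),K,d)[0].reshape(-1,2)
E
python3 - <<'E'
from h import *
s=cv2.imread("pics/scene0.png");d=cv2.imread("pics/side0.png")
f=lambda im,x,y,w,h:cv2.resize(im[y:y+h,x:x+w],(400,300),interpolation=cv2.INTER_CUBIC)
m=np.vstack([np.hstack([f(s,210,220,140,105) if 0 else f(s,212,228,132,99+15),f(d,205,165,148,111)]),np.hstack([f(s,392,295,80,60),f(d,260,325,80,60)])])
cv2.imwrite("pics/crop0.png",m)
a=cam("scene");b=cam("side")
print("fence top ends?",onz(a,[(236,259),(288,326)],50).round())
print("fence top side",onz(b,[(271,172),(230,245)],50).round())
print("stand c",onz(a,[(300,262)],30).round(),onz(b,[(308,220)],30).round())
print("pad",onz(a,[(425,330)],8).round(),onz(b,[(299,363)],8).round(),"bottle",onz(a,[(425,410)],0).round(),"offcut",onz(a,[(233,187)],0).round(),"big",onz(a,[(415,250)],40).round(), "orange",onz(a,[(492,320)],8).round())
E
```

```text
fence top ends? [[679. -87.  50.]
 [726. 121.  50.]]
fence top side [[671. -87.  50.]
 [703. 125.  50.]]
stand c [[577.  13.  30.]] [[565.  19.  30.]]
pad [[524. 318.   8.]] [[522. 323.   8.]] bottle [[664. 409.   0.]] offcut [[ 484. -333.    0.]] big [[377. 191.  40.]] orange [[408. 411.   8.]]
```

View pics/crop0.png

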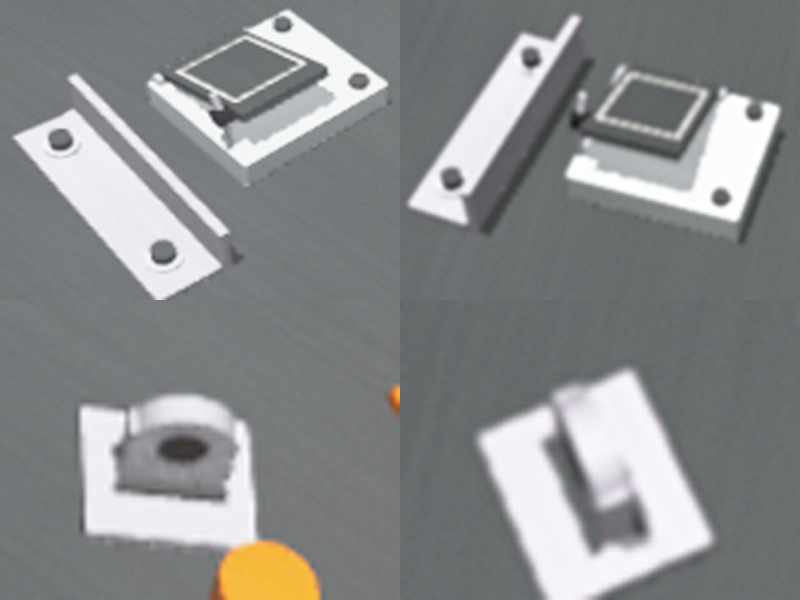

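The crops confirm the choices: the small stand faces the fence, and the grey steel pad-eye lies on the left. Moving above for one wrist look that covers all of it.

```bash
python3 - <<'E'
from h import *
env.reach([560,110,380],[1,0,0,0]); env.hold(0.3)
st=env.read_state(); im=viewer.camera("wrist"); cv2.imwrite("pics/w1.png",im)
import json; json.dump({k:np.array(st[k]).tolist() for k in("tool_pos","orientation")},open("w1.json","w"))
print(st["time_s"],st["tool_pos"],st["orientation"],st["qpos"])
cv2.imwrite("pics/w1v.png",cv2.resize(im,(800,600)))
E
```

```text
2.7167 [559.93762682 110.36759858 379.9289221 ] [ 9.99999938e-01  3.47718486e-04 -6.23387627e-05  4.21522140e-06] [1.73754234e-01 2.62295002e-01 1.67629768e+00 1.41536328e-05
 1.20312423e+00 1.74385004e+00]
```

View pics/w1v.png

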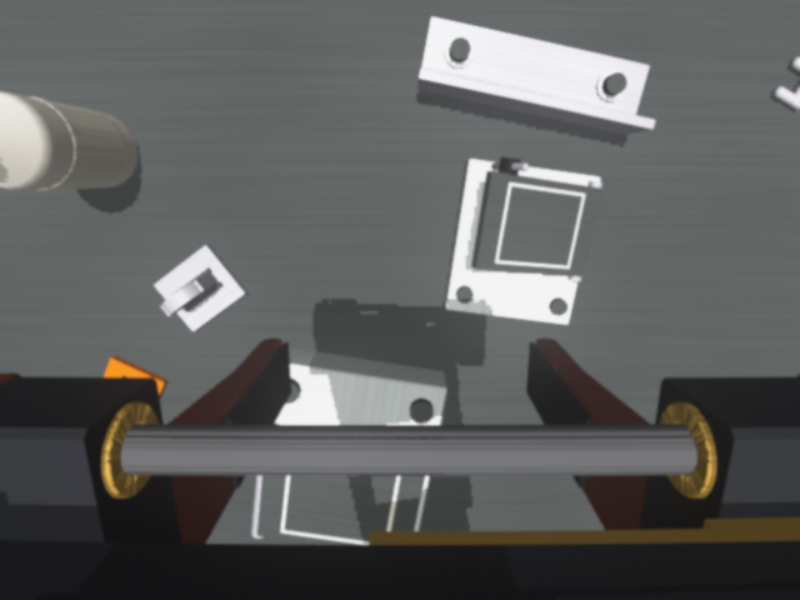

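Wrist view (800x600): the fence top near edge runs from (419,79) to (653,128). The stand's top corners are (447,308), (570,324) and (470,159). The chalk corners are (511,183), (585,195), (569,268) and (495,262). The pad-eye is at (200,288), and the bottle on the left is clear of it.

```bash
python3 - <<'E'
from h import *
import json
c=cam("wrist",json.load(open("w1.json"))); v=lambda *p:np.array(p)*.8
F=onz(c,v((419,79),(654,128)),50); print("fence",F.round(1))
fy=F[0]-F[1]; L=np.linalg.norm(fy); yaw=np.arctan2(-fy[0],fy[1]); print(L,yaw); mid=F.mean(0)
im=cv2.imread("pics/w1.png")
hsv=cv2.cvtColor(im,cv2.COLOR_BGR2HSV)
S=onz(c,v((447,308),(570,324),(470,159)),30); print("stand",S.round(1), "w",np.linalg.norm(S[0]-S[1]),"len",np.linalg.norm(S[0]-S[2]))
e=S[0]-S[1]; sy=np.arctan2(-e[0],e[1]); e2=S[2]-S[0]; print("stand yaw",sy,np.arctan2(e2[1],e2[0]))
near=(S[0]+S[1])/2; n=np.array([np.cos(yaw),np.sin(yaw),0]);t=np.array([-np.sin(yaw),np.cos(yaw),0])
print("near mid in fence frame",(near-mid)@n,(near-mid)@t,"mid",mid.round(1),"gap",-((near-mid)@n)-140)
# cross-check fence in scene/side: project
P=np.array([mid+100*t,mid-100*t,S[0],S[1],S[2]])
for q in("scene","side"): print(q,proj(cam(q),P).round(0).tolist())
E
```

```text
fence [[707.  102.3  50. ]
 [670.2 -93.7  50. ]]
199.45584516133815 -0.1856919996651642
stand [[509.3  74.2  30. ]
 [493.4 -44.4  30. ]
 [645.4  56.6  30. ]] w 119.69435415787854 len 137.22667386873698
stand yaw -0.13329887589469305 -0.12849573142484075
near mid in fence frame -185.98065591401323 -24.167884134094635 mid [688.6   4.3  50. ] gap 45.98065591401323
scene [[288.0, 315.0], [237.0, 255.0], [340.0, 259.0], [306.0, 231.0], [293.0, 290.0]]
side [[231.0, 236.0], [272.0, 170.0], [330.0, 245.0], [346.0, 203.0], [267.0, 229.0]]
```

```bash
cat >> h.py <<'E'
yaw=-0.1857; mid=np.array([688.6,4.3,0.])
n=np.array([np.cos(yaw),np.sin(yaw),0]);t=np.array([-np.sin(yaw),np.cos(yaw),0]);Z=np.array([0,0,1.])
def quat(x,z): x=np.array(x);z=np.array(z);return R.from_matrix(np.c_[x,np.cross(z,x),z]).as_quat()
def FP(a,b,z): return mid+a*n+b*t+z*Z
def T(msg=""):
    s=env.read_state();print(msg,round(s["time_s"],2),np.round(s["tool_pos"],1),"F",np.round(s["force"],1),"w",round(float(s["width"]),1))
E
python3 - <<'E'
from h import *
q=quat(t,-Z)
env.reach(FP(-114,-125,160),q); T()
env.move_l(FP(-114,-125,97),rate=120)
print(env.move_l(FP(-114,-70,97),rate=45,f_stop=40)); T("side")
env.move_l(FP(-114,-85,97),rate=100)
env.move_l(FP(-114,-100,180),rate=200)
set_gripper(70)
q2=quat(n,-Z)
env.reach(FP(-212,0,180),q2); env.hold(.2); T()
st=env.read_state(); im=viewer.camera("wrist"); cv2.imwrite("pics/w2.png",im)
import json; json.dump({k:np.array(st[k]).tolist() for k in("tool_pos","orientation")},open("w2.json","w"))
E
```

```text
4.31 [553.9 -97.3 160.4] F [0.1 0.5 0.3] w 87.9
False
side 6.36 [563.6 -43.3  96.9] F [-1.3 -0.3 -0.1] w 87.6
 9.51 [480.3  43.3 180. ] F [ 0.4 -0.3  0.5] w 70.3
```

View pics/w2.png

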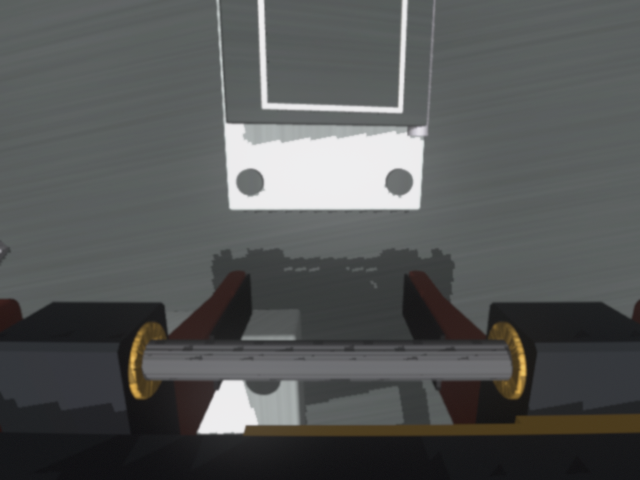

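The stand now sits square and centred: its near edge runs level from (229,209) to (421,209). Next, push it to the fence.

```bash
python3 - <<'E'
from h import *
import json
c=cam("wrist",json.load(open("w2.json")))
for p in onz(c,[(229,209),(421,209)],30): print("near corner fence frame",((p-mid)@n).round(1),((p-mid)@t).round(1))
env.move_l(FP(-212,0,97),rate=120)
print(env.move_l(FP(-165,0,97),rate=60,f_stop=40)); T()
print(env.move_l(FP(-135,0,97),rate=25,f_stop=30)); T("push")
s=env.read_state();p=np.array(s["tool_pos"])-mid;print("tool fence frame",p@n,p@t)
env.hold(.2);T()
env.move_l(FP(p@n-12,0,97),rate=100)
env.move_l(FP(-160,0,260),rate=250)
env.reach(FP(-60,20,330),quat(n,-Z)); env.hold(.3);T()
st=env.read_state(); im=viewer.camera("wrist"); cv2.imwrite("pics/w3.png",im)
json.dump({k:np.array(st[k]).tolist() for k in("tool_pos","orientation")},open("w3.json","w"))
cv2.imwrite("pics/scene3.png",viewer.camera("scene"));cv2.imwrite("pics/side3.png",viewer.camera("side"))
cv2.imwrite("pics/w3v.png",cv2.resize(im,(800,600)))
E
```

```text
near corner fence frame -183.8 61.2
near corner fence frame -183.8 -58.5
False
 11.33 [526.1  34.6  96.9] F [-5.1 -0.8  3. ] w 70.1
True
push 12.14 [539.7  31.7  95.9] F [ 0.1  0.2 -0.6] w 70.3
tool fence frame -151.37145834653833 -0.5352215136251706
 12.34 [539.1  31.7  95.6] F [-1.  -0.8 -0.2] w 69.8
 14.27 [632.2  35.  329.1] F [ 0.  -0.3 -0.6] w 70.4
```

View pics/w3v.png

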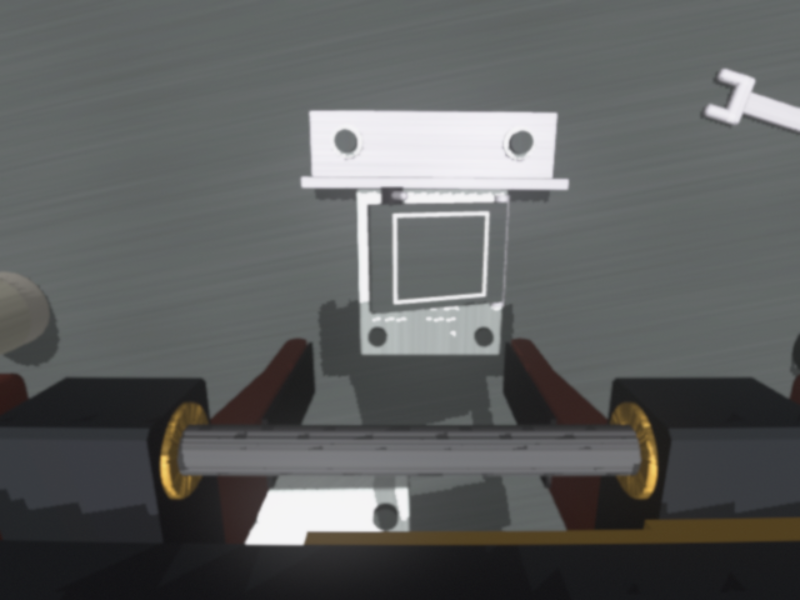

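Wrist view: the stand is square at the fence. Its back edge is at row ~191, under the fence top at row ~187, and it spans columns 357-508 against the fence's 302-568. The chalk quad is (393,213), (489,211), (487,296), (394,303). Now measure the gap and slope, and the pad-eye from the earlier look.

```bash
cat >> h.py <<'E'
def quad(im,x0,y0,x1,y1,k=4):
    g=cv2.resize(cv2.cvtColor(im[y0:y1,x0:x1],cv2.COLOR_BGR2GRAY),None,fx=k,fy=k,interpolation=cv2.INTER_CUBIC)
    b=cv2.adaptiveThreshold(g,255,cv2.ADAPTIVE_THRESH_MEAN_C,cv2.THRESH_BINARY,20*k+1,-12)
    cs,_=cv2.findContours(255-b,cv2.RETR_LIST,cv2.CHAIN_APPROX_NONE); out=[]
    for c in cs:
        a=cv2.contourArea(c)
        if a<150*k*k or a>.6*g.size: continue
        q=cv2.approxPolyDP(cv2.convexHull(c),.06*cv2.arcLength(c,True),True)
        h=cv2.contourArea(cv2.convexHull(c))
        if len(q)==4 and a/h>.85: out.append((a/k/k,(q.reshape(-1,2)+.5)/k-.5+[x0,y0]))
    return out
E
python3 - <<'E'
from h import *
import json
st=json.load(open("w3.json"));c=cam("wrist",st);im=cv2.imread("pics/w3.png")
v=lambda *p:np.array(p)*.8
for nm,p in zip(("near edge L","near edge R"),onz(c,v((362,354),(499,354)),30)): print(nm,((p-mid)@n).round(1),((p-mid)@t).round(1))
for p in onz(c,v((302,188),(568,189)),50): print("fence",((p-mid)@n).round(1),((p-mid)@t).round(1))
print("w3",[(a,q.round(1).tolist()) for a,q in quad(im,300,155,400,250)])
for nm in("scene","side"):
    m=cv2.imread(f"pics/{nm}3.png"); pc=proj(cam(nm),FP(-50,0,65))[0].astype(int);print(nm,pc)
    print([(a,q.round(1).tolist()) for a,q in quad(m,pc[0]-45,pc[1]-45,pc[0]+45,pc[1]+45,6)])
    cv2.imwrite(f"pics/c3{nm}.png",cv2.resize(m[pc[1]-60:pc[1]+60,pc[0]-60:pc[0]+60],(400,400),interpolation=cv2.INTER_CUBIC))
cv2.imwrite("pics/c3.png",np.hstack([cv2.imread("pics/c3scene.png"),cv2.imread("pics/c3side.png")]))
E
```

```text
near edge L -139.5 60.2
near edge R -139.6 -57.8
fence 0.1 99.7
fence -0.6 -99.3
w3 [(4227.9375, [[386.9, 173.1], [384.6, 232.9], [318.6, 238.6], [318.1, 174.6]]), (5533.5625, [[391.4, 169.4], [387.6, 237.1], [313.9, 242.6], [313.4, 170.1]])]
scene [280 267]
[(264.52777777777777, [[234.6, 290.9], [244.9, 291.4], [260.6, 311.4], [246.4, 311.4]]), (440.9444444444444, [[297.6, 267.8], [275.6, 280.2], [260.1, 269.2], [281.2, 257.1]])]
side [273 202]
[(405.15277777777777, [[255.9, 206.8], [268.4, 194.1], [291.1, 200.8], [279.9, 213.9]]), (726.3472222222222, [[265.2, 189.1], [295.2, 199.1], [282.2, 217.1], [251.9, 208.8]])]
```

View pics/c3.png

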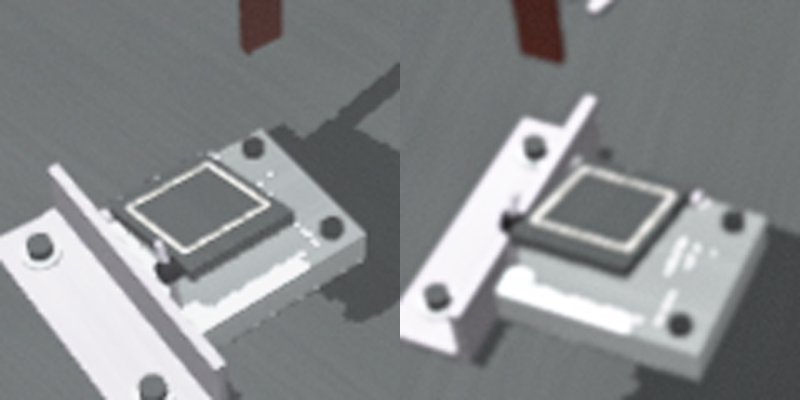

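```bash
python3 - <<'E'
from h import *
import json
from scipy.optimize import least_squares
st=json.load(open("w3.json"))
# order BR,NR,NL,BL
C={"w":(cam("wrist",st),[(386.9,173.1),(384.6,232.9),(318.6,238.6),(318.1,174.6)]),
"s":(cam("scene"),[(260.1,269.2),(281.2,257.1),(297.6,267.8),(275.6,280.2)]),
"d":(cam("side"),[(268.4,194.1),(291.1,200.8),(279.9,213.9),(255.9,206.8)])}
def pts(p):
    a,b,z,s,lx,ly=p; up=np.cos(s)*t+np.sin(s)*Z
    return np.array([FP(a,b,z)+i*lx/2*up+j*ly/2*n for i,j in((-1,1),(-1,-1),(1,-1),(1,1))])
for use in("wsd","w","ws","wd"):
    def f(p):
        r=np.concatenate([(proj(C[k][0],pts(p))-C[k][1]).ravel() for k in use])
        return np.r_[r,(p[4]-72)/1.,(p[5]-61)/1.]
    r=least_squares(f,[-50,0,60,.3,72,61]);print(use,r.x.round(2),"deg",np.degrees(r.x[3]).round(1),"rms",np.sqrt(np.mean(r.fun**2)).round(2))
for k1,k2 in("ws","wd"): print(k1,k2,[( ((x[:3]-mid)@n).round(0),((x[:3]-mid)@t).round(0),x[2].round(1),x[3].round(1)) for x in tri(*C[k1],*C[k2])])
# padeye mask in w1
c=cam("wrist",json.load(open("w1.json")));im=cv2.imread("pics/w1.png")[170:290,110:215];g=cv2.cvtColor(im,cv2.COLOR_BGR2GRAY)
m=(g>150).astype(np.uint8);cs=max(cv2.findContours(m,0,1)[0],key=cv2.contourArea)
box=cv2.boxPoints(cv2.minAreaRect(cs))+[110,170];B=onz(c,box,8);print("padbox px",box.round(0).tolist());print(B.round(1).tolist(),np.linalg.norm(B[0]-B[1]),np.linalg.norm(B[1]-B[2]),B.mean(0))
E
```

```text
wsd [-50.09  -4.84  58.04   0.4   71.33  59.14] deg 23.1 rms 0.9
w [-52.64  -5.67  44.86   0.34  71.93  61.09] deg 19.7 rms 0.12
ws [-50.44  -5.12  57.67   0.4   71.48  59.66] deg 22.7 rms 0.63
wd [-50.23  -4.79  57.55   0.41  71.48  59.4 ] deg 23.4 rms 1.0
w s [(np.float64(-21.0), np.float64(-38.0), np.float64(45.0), np.float64(0.0)), (np.float64(-79.0), np.float64(-38.0), np.float64(46.2), np.float64(2.2)), (np.float64(-78.0), np.float64(27.0), np.float64(71.6), np.float64(2.3)), (np.float64(-21.0), np.float64(28.0), np.float64(72.9), np.float64(0.1))]
w d [(np.float64(-20.0), np.float64(-37.0), np.float64(42.5), np.float64(2.8)), (np.float64(-77.0), np.float64(-35.0), np.float64(47.5), np.float64(6.4)), (np.float64(-78.0), np.float64(28.0), np.float64(73.0), np.float64(1.8)), (np.float64(-22.0), np.float64(27.0), np.float64(69.5), np.float64(1.9))]
padbox px [[117.0, 231.0], [165.0, 194.0], [196.0, 235.0], [148.0, 272.0]]
[[522.7, 372.5, 8.0], [568.8, 306.9, 8.0], [518.4, 273.2, 8.0], [469.6, 339.4, 8.0]] 80.14580676947328 60.711400606885924 [519.87800057 323.00499964   8.        ]
```

Stand: near edge at -139.5 in the fence frame, so it is seated, and centred within about 1 mm. The slope is about 23°. I'll refine the face by touching it lightly at two points with the closed, tilted fingertips, then look closely at the pad-eye.

```bash
python3 - <<'E'
from h import *
import json
s=np.radians(23.1); up=np.cos(s)*t+np.sin(s)*Z; nz=-np.sin(s)*t+np.cos(s)*Z
q=quat(up,-nz); M=FP(-50,-4.8,60)
set_gripper(0)
env.reach(M+38*up+(80+30)*nz,q);T()
res=[]
for k in(38,-38):
    env.move_l(M+k*up+92*nz,rate=150)
    env.hold(.1)
    hit=env.move_l(M+k*up+70*nz,rate=25,f_stop=6)
    p=np.array(env.read_state()["tool_pos"]);f=env.read_state()["force"];tip=p-80*nz-M
    res.append(tip@nz);print(hit,"tip up,n:",(tip@up).round(2),(tip@nz).round(2),f.round(1))
    env.move_l(M+k*up+(92)*nz,rate=150)
print("slope corr deg",np.degrees(np.arctan2(res[0]-res[1],76)),"mid nz",np.mean(res), "tips_ahead",env.tips_ahead)
env.move_l(M-38*up+150*nz,rate=300)
set_gripper(60)
px=np.array([-.575,.818,0]);px/=np.linalg.norm(px)
env.reach([523.5,318.7,210],quat(px,-Z));env.hold(.2);T("pad")
st=env.read_state(); im=viewer.camera("wrist"); cv2.imwrite("pics/w4.png",im)
json.dump({k:np.array(st[k]).tolist() for k in("tool_pos","orientation")},open("w4.json","w"))
E
```

```text
17.37 [637.3   0.9 176.4] F [-1.1  0.6 -0.3] w 0.4
True tip up,n: 37.92 -3.36 [-1.  -1.1  6.6]
True tip up,n: -37.78 1.99 [-1.1 -1.   6.2]
slope corr deg -4.026075552957994 mid nz -0.6859767452781202 tips_ahead 80.0
pad 23.18 [524.1 317.6 209.8] F [-0.1 -0.4  0.4] w 59.7
```

View pics/w4.png

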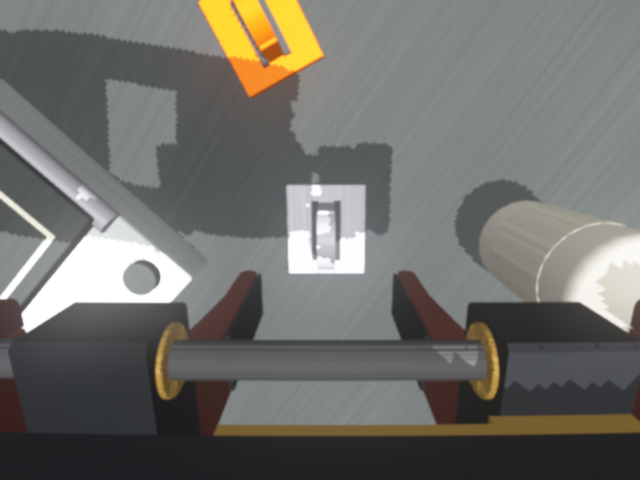

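The pad-eye is squarely between the fingers: its base corners are (287,184), (365,185), (365,274) and (288,274). The touch probe gives a slope of 19.1°, and I trust that over the 3-view fit because it agrees with the wrist fit of 19.7°. Next, recentre using rays on the probed plane, then grasp.

```bash
cat >> h.py <<'E'
s0=np.radians(23.1);_u=np.cos(s0)*t+np.sin(s0)*Z;_n=-np.sin(s0)*t+np.cos(s0)*Z
P0=FP(-50,-4.8,60)-10*_u-0.686*_n          # probed point on the face
s=np.radians(23.1-4.03); up=np.cos(s)*t+np.sin(s)*Z; nz=-np.sin(s)*t+np.cos(s)*Z
E
python3 - <<'E'
from h import *
import json
C={"w":(cam("wrist",json.load(open("w3.json"))),[(386.9,173.1),(384.6,232.9),(318.6,238.6),(318.1,174.6)]),
"s":(cam("scene"),[(260.1,269.2),(281.2,257.1),(297.6,267.8),(275.6,280.2)]),
"d":(cam("side"),[(268.4,194.1),(291.1,200.8),(279.9,213.9),(255.9,206.8)])}
for k,(c,p) in C.items():
    o,v=rays(c,p); X=o+v*(((P0-o)@nz)/(v@nz))[:,None]; D=X-P0
    print(k,"up,n of mid",(D@up).mean().round(1),((X-mid)@n).mean().round(1),"size",np.ptp(D@up).round(1),np.ptp(D@n).round(1),"z",X[:,2].mean().round(1))
st=json.load(open("w4.json"));B=onz(cam("wrist",st),[(287,184),(365,185),(365,274),(288,274)],8);ctr=B.mean(0)
ex=(B[0]+B[1]-B[2]-B[3]);ex/=np.linalg.norm(ex);print("pad",B.round(1).tolist(),ctr.round(1),ex.round(3),np.linalg.norm(B[0]-B[1]),np.linalg.norm(B[1]-B[2]))
np.save("pad.npy",[ctr,ex])
env.reach([ctr[0],ctr[1],130],quat(np.r_[ex[:2],0]/np.linalg.norm(ex[:2]),-Z))
env.move_l([ctr[0],ctr[1],94],rate=80);T("down")
set_gripper(0);T("grip")
env.move_l([ctr[0],ctr[1],200],rate=150);env.hold(.2);T("lift")
E
```

```text
w up,n of mid 8.4 -51.0 size 69.0 59.2 z 58.2
s up,n of mid 8.7 -49.6 size 66.2 58.1 z 58.3
d up,n of mid 12.5 -49.4 size 60.3 54.0 z 59.5
pad [[478.4, 331.7, 8.0], [526.8, 364.6, 8.0], [568.6, 307.8, 8.0], [518.4, 272.7, 8.0]] [523.1 319.2   8. ] [-0.577  0.817  0.   ] 58.485673608243765 70.5194414481556
down 24.25 [523.  319.2  93.7] F [ 0.4 -0.1  0.3] w 60.1
grip 25.05 [522.9 319.2  94. ] F [ 0.2 -2.3  1.3] w 11.8
lift 26.11 [522.6 319.  198.8] F [ 0.  -0.4 -3.7] w 11.7
```

Grasped (width 11.8, weight about 4 N). Next, tilt, approach, make contact and look.

```bash
cat >> h.py <<'E'
G=P0+9*up; G=G+((-50)-(G-mid)@n)*n    # face_mid
E
python3 - <<'E'
from h import *
q=quat(up,-nz)
env.reach(G+(94+35)*nz,q);env.hold(.2);T("pre");b=np.array(env.read_state()["force"])
np.save("base.npy",b)
env.move_l(G+(94+8)*nz,rate=80)
print(env.move_l(G+(94-6)*nz,rate=15,f_stop=6));T("contact")
st=env.read_state();d=np.array(st["tool_pos"])-G;print("up,n,nz",(d@up).round(2),(d@n).round(2),(d@nz).round(2),"Fn",(st["force"]-b)@nz,"torque",st["wrist_torque"])
out=[]
for nm in("scene","side"):
    m=viewer.camera(nm);cv2.imwrite(f"pics/{nm}5.png",m);pc=proj(cam(nm),G+15*nz)[0].astype(int)
    out.append(cv2.resize(m[pc[1]-40:pc[1]+40,pc[0]-40:pc[0]+40],(400,400),interpolation=cv2.INTER_CUBIC))
cv2.imwrite("pics/c5.png",np.hstack(out))
E
```

```text
pre 27.62 [630.7 -31.5 180.4] F [ 0.9  0.9 -3.3] w 12.3
True
contact 28.72 [632.9 -21.8 147.1] F [-1.2 -0.8  5.4] w 11.8
up,n,nz -0.04 0.07 93.9 Fn 8.955881767037177 torque [-0.18178401  0.14807647  0.05771589]
```

View pics/c5.png

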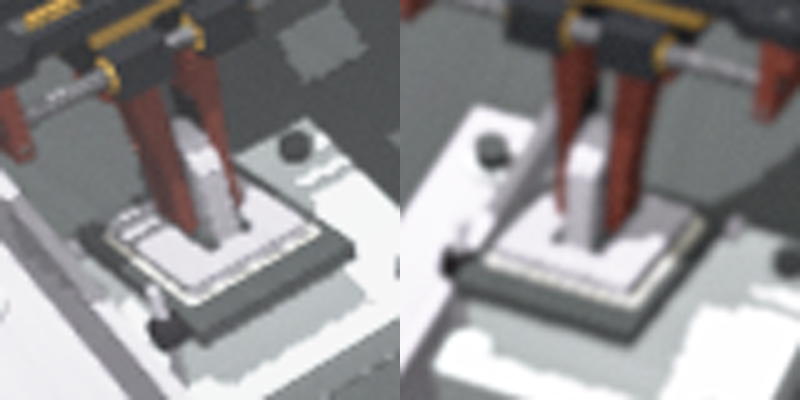

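Contact came at 93.9 mm, as the probed plane predicted, and the base looks flat inside the chalk. One overlay to check centring: the predicted chalk and plate outlines in the earlier wrist view, and the chalk and pad base now.

```bash
python3 - <<'E'
from h import *
import json
def rect(lx,ly,h=0): return np.array([G+i*lx/2*up+j*ly/2*n+h*nz for i,j in((-1,1),(-1,-1),(1,-1),(1,1))])
def panel(im,c,rs,r,w,hh):
    pc=proj(c,G)[0].astype(int);k=w/(2*r);ry=int(r*hh/w)
    o=cv2.resize(im[pc[1]-ry:pc[1]+ry,pc[0]-r:pc[0]+r],(w,hh),interpolation=cv2.INTER_CUBIC)
    for X,col in rs: cv2.polylines(o,[np.round((proj(c,X)-pc+[r,ry]+.5)*k*16).astype(np.int32)],True,col,1,cv2.LINE_AA,4)
    return o
cw=cam("wrist",json.load(open("w3.json")))
a=panel(cv2.imread("pics/w3.png"),cw,[(rect(75,64),(0,0,255)),(rect(110,80),(0,255,0))],60,400,300)
b=[panel(cv2.imread(f"pics/{q}3.png"),cam(q),[(rect(75,64),(0,0,255)),(rect(110,80),(0,255,0))],36,400,300) for q in("scene","side")]
d=panel(cv2.imread("pics/side5.png"),cam("side"),[(rect(70,60,8),(255,0,255)),(rect(75,64),(0,0,255))],36,400,300)
cv2.imwrite("pics/ov.png",np.vstack([np.hstack([a,b[0]]),np.hstack([b[1],d])]))
E
```

```text
(no output)
```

View pics/ov.png

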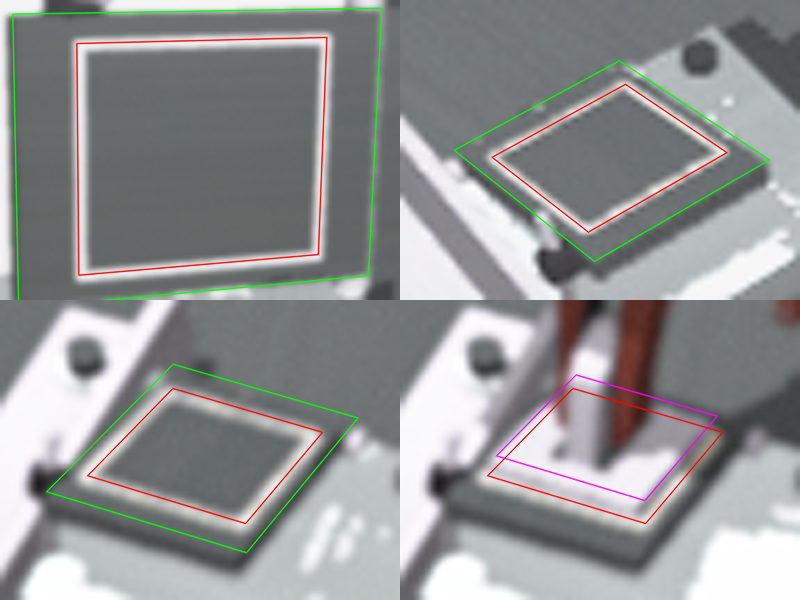

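The predicted outlines fall on the chalk and plate edges in the wrist and scene views; the side view is about 1-2 px off. Centring is good to about 1 mm, so I'll press.

```bash
python3 - <<'E'
from h import *
b=np.load("base.npy");h=93.9
while True:
    h-=0.4; env.move_l(G+h*nz,rate=10); env.hold(.15)
    st=env.read_state();d=np.array(st["tool_pos"])-G;fn=(st["force"]-b)@nz
    print(round(h,1),"act",(d@up).round(2),(d@n).round(2),(d@nz).round(2),"Fn",fn.round(1),"Fup",((st["force"]-b)@up).round(1),"tq",st["wrist_torque"].round(2),round(st["time_s"],1))
    if fn>17 or h<89: break
env.hold(.6);T("hold")
cv2.imwrite("pics/side6.png",viewer.camera("side"));cv2.imwrite("pics/scene6.png",viewer.camera("scene"))
out=[]
for nm in("scene","side"):
    m=cv2.imread(f"pics/{nm}6.png");pc=proj(cam(nm),G+10*nz)[0].astype(int)
    out.append(cv2.resize(m[pc[1]-50:pc[1]+50,pc[0]-50:pc[0]+50],(400,400),interpolation=cv2.INTER_CUBIC))
cv2.imwrite("pics/c6.png",np.hstack(out))
E
```

```text
93.5 act 0.1 0.3 93.91 Fn 9.2 Fup 0.3 tq [-0.24  0.16 -0.02] 29.2
93.1 act 0.1 0.31 93.89 Fn 12.9 Fup -0.9 tq [-0.25  0.32  0.06] 29.6
92.7 act 0.11 0.31 93.87 Fn 16.5 Fup -0.1 tq [-0.28  0.48  0.11] 30.0
92.3 act 0.13 0.29 93.86 Fn 19.4 Fup -0.7 tq [-0.27  0.75  0.18] 30.4
hold 31.04 [633.2 -21.7 147.1] F [-6.4 -4.2 15.4] w 11.7
```

View pics/c6.png

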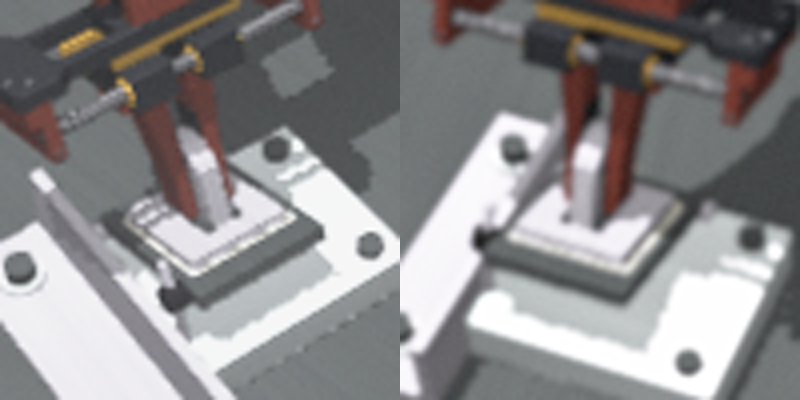

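```bash
python3 - <<'E'
from h import *
T(); print(workorder.sign_off())
E
```

```text
31.14 [633.2 -21.7 147.1] F [-5.8 -5.5 15.6] w 11.8
the job is handed in; nothing more can be done
None
```

The job is handed in at 31.1 s, with the arm still gripping the pad-eye and pressing it flat on the sloped plate. The sign-off reported no verdict.

**What I did:**
- I nudged the small stand about 20 mm sideways to line it up with the fence's middle, then pushed it square against the fence.
- I touched the plate at two points to measure its slope, which came out at 19.1°.
- I gripped the steel pad-eye by its lug, tilted it to that slope, set it in the chalk outline and pressed.

**Last checks:**
- **Stand:** after the push its near edge was 139.5 mm from the fence face (140 mm is expected when seated). It was square and within about 1 mm of the fence's middle. I did not measure the gap again while pressing, but the last pictures show it in place, and the arm was pushing it towards the fence with about 6 N.
- **Pad-eye:** it touched down at 93.9 mm, as the measured plane predicted (94 mm), and lies flat. It is centred to about 1 mm, with a press of about 19 N and a grip width of 11.8 mm.
- **Bystanders:** my moves kept clear of the offcut, bottle and wrench, but I did not check them in the final pictures.

**What disagreed:**
- The three-camera fit gave a slope of 23°, while the touch test gave 19.1° and the wrist camera alone 19.7°. I used the touch value, and the contact height supported it.
- The side camera put the chalk's middle 4 mm further up the slope than the other two views (1–2 px off in the overlay). I went with the wrist and scene cameras.

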